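# Run the rollers out of the chute with the flap lever

## Robot

A 6-joint arm with a two-finger parallel gripper is mounted at the origin on a cart in front of the work surface, level with it; the furniture and walls round the work are solid. World frame = base frame: x ahead of the robot, y to its left, z up, the work surface at z = 0. Lengths are in mm, angles in rad, forces in N, time in s.
With the tool pointing down it reaches from about 400 to 925 mm from the base axis. Payload 12.5 kg.
Tool frame: the origin (TCP) lies at the very end of the fingers, on their centre line; the grasp point (between the pads) lies 19 mm behind it; z points along the fingers, y is the line along which they close (so a half turn about z gives the same grasp; the last joint's range is limited). The gripper opens to 95 mm and grips with 3 to 60 N. Pads are 20 mm wide; open, the fingers measure 119 mm over their backs; the gripper's body (75 mm by 180 mm) begins 59 mm behind the grasp point.
Start: joints at [1.225, 0.491, 1.559, -0, 1.092, -0.106], TCP at [148.424, 607.138, 214.661] pointing down, gripper open.
Joint ranges: [-3.1, 3.1], [-0.84, 2.19], [0.05, 2.79], [-1.13, 4.28], [0.06, 2.93], [-2.69, 2.69]. Speed limits (rad/s): [2.22, 2.22, 2.79, 3.14, 3.14, 3.14].

## Interface

Orientations are given as [roll, pitch, yaw] about the fixed x, y, z axes, in that order (R = Rz(yaw) Ry(pitch) Rx(roll)).
In Python, from cell import state, imaging, env, spot_in, mark_of gives the robot as it stands. The module is installed in compiled form; this text tells all that it offers.
- The arm moves only by the tool step_arm, never from a script. Its argument "increments" is a list of rows, each an object with "slide": the shift along the tool's x, y, z in m, a list of three; "roll": the turn about the tool's z in rad. A call has 1 to 5 rows; each row is the pose to reach, as a shift and turn from the pose commanded when the call began, along the tool's axes at that moment; what a row does not reach only later rows make up. A row lasts 1/8 s, in which the tool goes at most 62.5 mm and 10.7 degrees, less where a joint would pass 70% of its speed; a pose out of reach is approached as far as the arm can. A call with a gripper value outside its range is refused whole. "fingers" is the opening, from 0 (shut) to 1 (fully open), set as the call begins (left out, the last holds). The fingers move at their own pace and stop on an object; the grip force is fixed at half the most. Time passes only in rows, so rows that repeat a pose let the fingers close. It gives the time, the measured TCP pose, the force, the opening and the grip force at its end, in the units of the state.
- state(): the state, without advancing time (a new reading comes with each control period).
- imaging.read_camera(name): name is "scene" or "top"; returns a dict with "color" (420x560x3 uint8, red, green, blue), "z_map" (420x560 float32, mm along the optical axis (not along the pixel's ray), 0 where there is no reading), "intrinsics" (3x3 intrinsics, pixels), "camera_from_world" (4x4, takes a point from world to camera coordinates). Camera axes: x right, y up, looking along -z (the intrinsics and any distortion apply to the point x, -y, -z); pixel columns grow to the right and rows downward; lengths in mm; the calibration is good to about 2 mm. A picture is of the moment at which its call begins.
- env.job_done(): hands the job in; it is judged then, once.
Trained networks look in the newest picture that a camera, given by its name, has taken for a name from the list of things; names that differ only in an ending like _2 or _b are one class to them, and where a whole thing is asked for, a point or a joint stands for the part that bears it (a point fixed in the world has none). Each returns a list of dicts, best first, with "confidence" (0 to 1); they miss things now and then, are a little off and sometimes report something else, mostly with a low value. They report only what shows in the picture. A call takes as long as a camera call. They do not tell look-alikes from the thing itself.
- spot_in(camera, target): "bbox" ([left, top, right, bottom] in pixels, round what is visible of it).
- mark_of(camera, target): "uv" ([column, row] in pixels: a listed point, or the origin of a listed thing).
The state is a dict: "t": time; "joints": joint angles; "qvel": joint speeds; "tau": joint torques, N m; "eef_pos": TCP position; "tcp_rot": TCP orientation; "ft_force": force on the tool from outside, world axes, zero at the start; "moment": the same for the moment, N m; "opening": opening from 0.0 (shut) to 1.0 (fully open); "grip_force": force on a finger pad.
Only numpy, scipy, OpenCV 4.12 (cv2) and the standard library are available. Lean on these libraries where they do the work, as an engineer would, in place of code of your own. Each camera call takes 0.05 s, during which the arm holds its last target. There are 200 camera calls.

## Task

Three steel rollers wait in the feed chute behind its heavy flap. Press the pad on the long end of the lever all the way down to raise the flap, keep it down until all three rollers have run out into the tray, then ease the lever back up so that the flap shuts without slamming, and leave it. Use only the lever: do not touch the flap or the rollers, pick nothing up, and leave the things standing around where they are.

Things in the scene. Friction and masses are not known exactly. Their poses are not given: they have to be found in the camera images.
- chute: fixed fixture: grey base plate, steel chute and tray on its far side, lever on the robot's side. Origin on the table under the lever's pivot; +x up the chute (about to the robot's right), +y about away from the robot. Centre line of chute and tray y = 90 mm, 80 mm wide inside; tray x = -127 to 80 mm, walls 53 mm high; chute x = 82 to 245 mm, up to 155 mm high, floor falling 10 deg to the tray
- lever_pivot (a point): the lever's pivot axis (parallel to the fixture's y), x = 0, y = 0, 115 mm above the table, between two dark cheeks 130 mm high and 38 mm across
- press_pad (a point): top centre of the round steel pad, 44 mm across, on the long end of the lever: press here. 220 mm from the pivot along the bar, at its left end as the robot sees it, 14 mm above the bar's centre line (bar 24 mm wide, 12 mm thick, ends 22 mm past the pad's centre). 180 mm above the table at rest, 57 mm when fully down; it moves on an arc about the pivot, with nothing below it
- lever (a joint): lever angle, rad: 0 = rest (bar slopes 0.235 rad, pad end up); grows as the pad goes down; hard stop at 0.563 (bar slopes 0.329 rad, pad end down). The short nose carries the flap's side bar from below by contact only, so the flap's weight returns the lever to 0; pressing takes about 3 to 7 N. Lever 0.24 gives flap 0.3, 0.46 gives 0.55, 0.563 gives 0.68
- flap (a joint): flap angle, rad: 0 = shut, sloping 60 degrees, lower edge on the chute's floor; grows as that edge swings up and out over the tray. Rollers pass from about 0.45 and take about a second to run out. Let go from open it slams
- flap_edge (a point): middle of the lower edge of the flap, a thick steel plate 76 x 100 x 16 mm of about 1.6 kg, hinged at its upper edge 139 mm above the table across the chute; two lugs on its face carry a dark round bar that stands out sideways over the lever's nose
- roller_0: plain steel roller, 26 mm diameter, 70 mm long, lying across the chute behind the flap (first, nearest the flap); loose; origin at its centre, its axis is its y; centre 70 to 80 mm above the table in the chute, below 48 mm in the tray
- roller_1: plain steel roller, 26 mm diameter, 70 mm long, lying across the chute behind the flap (second); loose; origin at its centre, its axis is its y; centre 70 to 80 mm above the table in the chute, below 48 mm in the tray
- roller_2: plain steel roller, 26 mm diameter, 70 mm long, lying across the chute behind the flap (third, farthest up the chute); loose; origin at its centre, its axis is its y; centre 70 to 80 mm above the table in the chute, below 48 mm in the tray
- near_stud: bystander: round grey road stud, 108 mm across, 49 mm high, behind the tray; loose; origin at the centre of its underside
- lock_bottle: bystander: small upright bottle, 32 mm across, 88 mm high, on the robot's side of the lever; loose; origin at the centre of its underside
- tape_roll: bystander: roll of tape lying flat, 101 mm across, 24 mm high, behind the fixture; loose; origin at the centre of its underside
- screw_cup: bystander: small cup of screws, 87 mm across, 34 mm high, behind the chute; loose; origin at the centre of its underside
- pliers: bystander: pliers lying flat, 170 mm long, 13 mm high, beside the tray's left end; loose; origin at the centre of its underside
- marker: bystander: marker pen lying on the table, 126 mm long, 19 mm thick, on the robot's side of the chute; loose; origin at the centre of its underside
Things that resemble listed ones, but are neither listed nor needed, are in the scene too. Leave any turquoise look-alike of the roller_2 alone.

How it is judged (in metres and radians):
On the way, in this order (a step that is already met when the one before it is completed fails the run):
1. the lever is held down and the flap well open with all three rollers run out into the tray (x of roller_0 in the frame of chute between -0.13 and 0.072 m and y of roller_0 in the frame of chute between 0.045 and 0.135 m and z of each of roller_0, roller_1, roller_2 in the frame of chute below 0.07 m and x of roller_1 in the frame of chute between -0.13 and 0.072 m and y of roller_1 in the frame of chute between 0.045 and 0.135 m and x of roller_2 in the frame of chute between -0.13 and 0.072 m and y of roller_2 in the frame of chute between 0.045 and 0.135 m and value of joint flap above 0.58 rad and value of joint lever above 0.49 rad), for 0.2 s.
2. the lever is back at rest and the flap shut (value of joint flap below 0.06 rad and value of joint lever below 0.05 rad), for 0.1 s.
At the end, for the whole second after the job is handed in: All three rollers lie at rest in the tray (below 70 mm, under 0.05 m/s), the flap is shut (within 0.06 rad) and the lever is back at rest (within 0.05 rad) (all of step 2 and x of roller_0 in the frame of chute between -0.13 and 0.072 m and y of roller_0 in the frame of chute between 0.045 and 0.135 m and z of each of roller_0, roller_1, roller_2 in the frame of chute below 0.07 m and x of roller_1 in the frame of chute between -0.13 and 0.072 m and y of roller_1 in the frame of chute between 0.045 and 0.135 m and x of roller_2 in the frame of chute between -0.13 and 0.072 m and y of roller_2 in the frame of chute between 0.045 and 0.135 m and linear speed of each of roller_0, roller_1, roller_2 below 0.05 m/s); the robot touches nothing.
It fails at once if the flap slams: it falls faster than 2.5 rad/s (velocity of joint flap below -2.5 rad/s).
It fails at once if the robot touches the flap (contact force between any of the fingers, the arm and flap above 0.5 N).
It fails at once if the robot touches a roller (contact force between any of the fingers, the arm and roller_0 above 0.5 N or contact force between any of the fingers, the arm and roller_1 above 0.5 N or contact force between any of the fingers, the arm and roller_2 above 0.5 N).
It fails at once if a bystander is moved or lifted by more than 25 mm (distance of any of near_stud, lock_bottle, tape_roll, screw_cup, pliers, marker from where it was at the start of the episode above 0.025 m).
It also fails if it takes over 40 s, if anything falls off the work surface, if the arm or the gripper's body presses on something with over 40 N, if the wrist force passes 120 N, or if a joint passes its speed limit or range.

## Working session

There is one attempt and no reset: what is moved stays moved. The work goes in short steps, Python scripts to look and compute and a tool call to move; the robot and the scene stay as the last step left them, time stands still between calls to the robot, and variables do not carry over. Pictures are saved under pics/ and viewed, at most 10 in all, crops included, and the job is handed in when it is done.

Besides the shell and the picture viewer there is one more tool, called after "Request:" as name([rows], argument=value, ...), one row to a line, values as JSON. step_arm: Moves the arm, as the interface text tells. Its arguments: {"type":"object","properties":{"increments":{"type":"array"},"fingers":{"type":"number"}},"required":["increments"]}

```bash
mkdir -p pics
cat > h.py <<'E'
from cell import state, imaging, env, spot_in, mark_of
import numpy as np, cv2
def w(c,uv,z=None,win=2):
    K=c["intrinsics"];T=np.linalg.inv(c["camera_from_world"]);u,v=uv
    r=np.array([(u-K[0,2])/K[0,0],-(v-K[1,2])/K[1,1],-1.])
    if z is None:
        p=c["z_map"][int(v)-win:int(v)+win+1,int(u)-win:int(u)+win+1];d=np.median(p[p>0])
    else: d=(z-T[2,3])/(T[:3,:3]@r)[2]
    return (T@np.append(r*d,1))[:3].round(1)
E
python3 - <<'E'
from h import *
print(state())
for n in("scene","top"):
    c=imaging.read_camera(n);cv2.imwrite(f"pics/{n}0.png",c["color"][...,::-1])
    for t,z in [("press_pad",180),("lever_pivot",115),("chute",0),("roller_0",None),("lock_bottle",None),("flap_edge",None),("marker",None)]:
        for m in mark_of(n,t)[:3]:
            print(n,t,np.round(m["uv"]),round(m["confidence"],2),w(c,m["uv"]),w(c,m["uv"],z) if z is not None else "")
E
```

```text
{'t': 0.0, 'joints': array([ 1.22540025e+00,  4.91597038e-01,  1.55946264e+00, -3.82467771e-05,
        1.09173640e+00, -1.05613884e-01]), 'qvel': array([ 0.00075408,  0.00142552,  0.00144481, -0.00013668,  0.00097206,
        0.00169801]), 'tau': array([ 1.67505721e-03, -6.12613320e+01, -2.58176923e+01,  6.93643838e-02,
        4.82197548e-02, -7.11585653e-05]), 'eef_pos': array([148.33849839, 606.87296339, 214.03393449]), 'tcp_rot': array([-3.14039235e+00, -9.31317037e-05,  2.90182805e+00]), 'ft_force': array([ 0.31487516, -0.03982818, -0.02861304]), 'moment': array([ 0.00832164, -0.00941532,  0.00952781]), 'grip_force': 0.0, 'opening': 0.9981948772768277}
scene press_pad [266. 150.] 0.77 [472.6 211.8 179.2] [472.8 211.3 180. ]
scene lever_pivot [267. 230.] 0.67 [520.5  -4.6 123. ] [519.6  -1.2 115. ]
scene lever_pivot [300. 296.] 0.46 [ 639.9 -158.6   87.4] [ 640.  -166.6  115. ]
scene chute [267. 248.] 0.87 [527.7 -49.5 108.9] [517.1  -7.3  -0. ]
scene chute [296. 277.] 0.46 [ 620.6 -125.6  138.3] [617.7 -79.7  -0. ]
scene roller_0 [301. 294.] 0.68 [ 640.9 -152.7   89.5] 
scene r
[... 170 characters left out ...]
p_edge [300. 265.] 0.58 [624.8 -61.   55.3] 
scene marker [237. 287.] 0.55 [ 461.4 -145.9   13.2] 
top press_pad [230. 239.] 0.9 [477.2 206.9 180.4] [477.3 207.  180. ]
top lever_pivot [308. 229.] 0.86 [519.3   3.6 126.4] [521.2   3.  115. ]
top lever_pivot [228. 238.] 0.34 [480.6 211.6 181.4] [490.  219.7 115. ]
top chute [305. 236.] 0.78 [500.6  10.2 124.7] [519.3   5.    0. ]
top roller_0 [362. 300.] 0.64 [ 335.  -158.7   26.1] 
top roller_0 [364. 188.] 0.46 [ 651.6 -159.    72.2] 
top roller_0 [350. 194.] 0.39 [ 614.1 -107.5  141.9] 
top lock_bottle [279. 275.] 0.42 [399.1  77.9  54.6] 
top flap_edge [330. 196.] 0.58 [614.4 -56.6 112.5] 
top marker [360. 257.] 0.61 [ 457.2 -155.    16. ]
```

View pics/scene0.png

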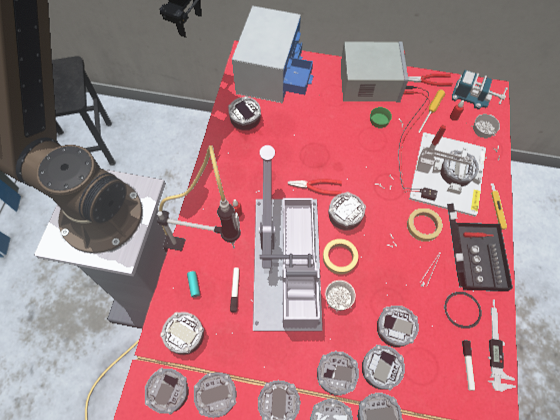

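View pics/top0.png

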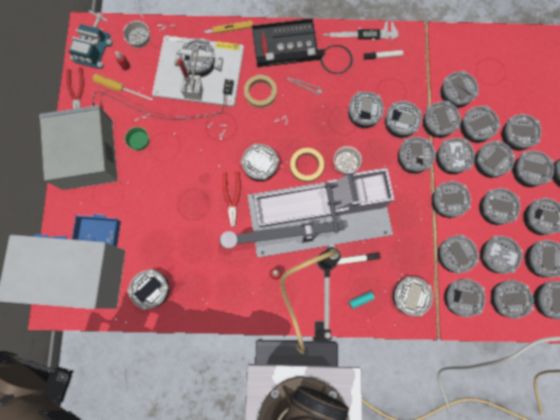

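The scene shows the pad at (267,152), the lever's pivot at about (267,230), and a post with a hose at (228,215) with its tip at (212,150). The top view shows the pad at (229,240), the bottle at (277,272) and a dark post at (330,260) with the hose looping to (280,280). I'll check how high the obstacles near the arm's path are.

Run:
```python
from h import *
G=np.zeros((16,18))
for n in("scene","top"):
    c=imaging.read_camera(n);K=c["intrinsics"];T=np.linalg.inv(c["camera_from_world"]);d=c["z_map"]
    v,u=np.mgrid[:420,:560];P=np.stack([(u-K[0,2])/K[0,0]*d,-(v-K[1,2])/K[1,1]*d,-d,np.ones_like(d)],-1)@T.T
    p=P[d>0][:,:3]
    for x,y,z in p[(p[:,0]>100)&(p[:,0]<740)&(p[:,1]>-100)&(p[:,1]<620)]:
        i,j=int((x-100)//40),int((y+100)//40);G[i,j]=max(G[i,j],z)
    if n=="top":
        R=np.array([[.21,.978]]).T
        q=p[(np.hypot(p[:,0]-476,p[:,1]-208)<40)&(p[:,2]>172)]
        print("pad top",len(q),q.mean(0),q.min(0),q.max(0))
print("cols y=",range(-100,620,40))
for i,r in enumerate(G): print(100+40*i,r.astype(int))
s=state();print(s["eef_pos"],s["tcp_rot"])
```

```text
pad top 235 [476.58735524 211.63772636 180.47937104] [455.40624369 183.09566184 172.29706907] [496.55466589 235.01920285 189.23335741]
cols y= range(-100, 620, 40)
100 [237 266 263 243  19   8   7   0   0   0   0 609 641 638 625 600 346   0]
140 [  9   7   6   6   7  10   5   0   0   0   0   0 648 639 617 595 397 344]
180 [ 11  15 147   0   0   0   0   0   0   0   0   0   0   0   0 575 548 483]
220 [182 211 170 171   9   7   6  10   8   7   7   9   8   7   8   8  12   8]
260 [ 12 179  10 203   8   8   8   7  10   7  12   8   8  51   8 173 174 173]
300 [  9 177   9 283 292   9   9   8   8  11  10   9  54  53  54 177 176 177]
340 [  7 179   7 410 404   7   8   8   8  13   8   8  55  53  54 175 175 174]
380 [297 423 438 437 406  62   7   9  11   8  12   9  54  54  55 175 175 176]
420 [303 421 420  10  36  16  14 185 185   9  11   9   9   9  10 174 175 176]
460 [ 13  16 135 141 149 157 169 187 189  10   9   9   8   7   9 170 174 174]
500 [122 121 135 140 151 156 158   6   9  10   8   9  11  10  10 114 114 110]
540 [121 112  61  58  61  59  60  18  22   9   7  10   8   8  13   9 109 114]
580 [134 124  36  31  33  45  61  18  19   8   9   7  10   8   9   8   8   9]
620 [145 124  59  60  58  57  57  21  18   9   8   9  10  10   9  11   9 123]
660 [157  84  31  29   9  54  53  50  20   9   9  10  11  10   8   8 128 129]
700 [ 38  32  30  31  53  56  54  54  17   9  10   7   9   9   9   9 125 131]
[148.42250888 607.13917744 214.68237747] [3.14148109e+00 1.27070348e-05 2.90184013e+00]
```

Request:
step_arm([
  {"slide": [-0.04, -0.022, -0.006]},
  {"slide": [-0.09, -0.05, -0.015]},
  {"slide": [-0.14, -0.078, -0.02]},
  {"slide": [-0.19, -0.106, -0.02]},
  {"slide": [-0.24, -0.134, -0.02]},
], fingers=0)

```text
invalid input at $.increments[0]: expected keys slide, roll
```

Run:
```python
from h import *
s=state();print(s["t"],s["joints"].round(4),s["eef_pos"].round(1),s["tcp_rot"],s["opening"],s["ft_force"])
A=[];b=[]
for j,p in [((.49160,1.55946,1.2254),(148.42,607.14,214.68)),(s["joints"][[1,2,0]],s["eef_pos"])]:
    r=p[0]*np.cos(j[2])+p[1]*np.sin(j[2]); print("lat",-p[0]*np.sin(j[2])+p[1]*np.cos(j[2]))
    a,c=j[0],j[0]+j[1]
    A+=[[np.sin(a),np.sin(c),1,0],[np.cos(a),np.cos(c),0,1]];b+=[r,p[2]]
print(np.linalg.lstsq(np.array(A),np.array(b),rcond=None))
```

```text
0.9 [ 1.2254  0.4909  1.5589 -0.      1.0917 -0.1056] [148.4 607.1 214.7] [3.14148109e+00 1.27070348e-05 2.90184013e+00] 0.9994239120148364 [0.32352523 1.00048667 0.44784425]
lat 65.90464754946586
lat 65.89976276211172
(array([  1.12600277,   1.72611347, 619.47127152, 214.48482684]), array([], dtype=float64), np.int32(4), array([2.00580278e+00, 1.99418019e+00, 6.50127471e-04, 3.63629563e-04]))
```

Request:
step_arm([
  {"slide": [-0.04, -0.022, -0.006], "roll": 0},
  {"slide": [-0.09, -0.05, -0.015], "roll": 0},
  {"slide": [-0.14, -0.078, -0.02], "roll": 0},
  {"slide": [-0.19, -0.106, -0.02], "roll": 0},
  {"slide": [-0.24, -0.134, -0.02], "roll": 0},
], fingers=0)

```text
t: 1.52
eef_pos: [350.9, 418.6, 234.9]
tcp_rot: [3.141, 0.0, 2.902]
ft_force: [0.6, 0.4, 0.1]
opening: 0.531
grip_force: 0.0
```

Run:
```python
from h import *
s=state();print(s["t"],s["joints"].round(4),s["eef_pos"].round(1))
A=[];b=[]
for j,p in [((.4909,1.5589,1.2254),(148.42,607.14,214.68)),(s["joints"][[1,2,0]],s["eef_pos"])]:
    r=p[0]*np.cos(j[2])+p[1]*np.sin(j[2]); print("r",r,"lat",-p[0]*np.sin(j[2])+p[1]*np.cos(j[2]))
    a,c=j[0],j[0]+j[1]
    A+=[[np.sin(a),np.sin(c),1,0],[np.cos(a),np.cos(c),0,1]];b+=[r,p[2]]
x=np.linalg.lstsq(np.array(A),np.array(b),rcond=None);print(x[0],x[3])
```

```text
1.525 [ 7.5220e-01  3.5750e-01  1.7273e+00  1.0000e-04  1.0561e+00 -5.7900e-01] [350.9 418.6 234.9]
r 621.5336301692618 lat 65.90464754946586
r 542.2602392477916 lat 65.91833301045355
[ 596.9541985   406.37197748  -20.5190636  -124.48434548] [2.03512306 1.96303619 0.06677685 0.01743246]
```

Run:
```python
from h import *
for n in("scene","top"):
    c=imaging.read_camera(n);K=c["intrinsics"];T=np.linalg.inv(c["camera_from_world"]);d=c["z_map"]
    cv2.imwrite(f"pics/{n}1.png",c["color"][...,::-1])
    v,u=np.mgrid[:420,:560];P=np.stack([(u-K[0,2])/K[0,0]*d,-(v-K[1,2])/K[1,1]*d,-d,np.ones_like(d)],-1)@T.T
    m=(d>0)&(P[...,2]>230)&(P[...,0]>230)&(P[...,0]<470)&(P[...,1]>-80)&(P[...,1]<130)
    p=P[m][:,:3]
    # by x bin: max y and z
    for x0 in range(230,470,20):
        q=p[(p[:,0]>=x0)&(p[:,0]<x0+20)]
        if len(q): i=q[:,1].argmax(); print(n,x0,len(q),"ymax pt",q[i].astype(int),"y",q[:,1].min().astype(int),"z",q[:,2].min().astype(int),q[:,2].max().astype(int))
    # arm cloud in arm plane coords
    a=state()["joints"][0];L=P[d>0][:,:3]
    r=L[:,0]*np.cos(a)+L[:,1]*np.sin(a);l=-L[:,0]*np.sin(a)+L[:,1]*np.cos(a)
    for r0 in range(0,700,60):
        q=(r>=r0)&(r<r0+60)&(L[:,2]>260)&(abs(l)<250)&~((L[:,1]<130)&(L[:,0]>230))
        if q.sum()>3: print("  arm r",r0,"n",q.sum(),"lat",np.percentile(l[q],[2,98]).astype(int),"z",np.percentile(L[q,2],[2,50,98]).astype(int))
```

```text
scene 310 26 ymax pt [328  58 261] y 47 z 230 261
scene 330 47 ymax pt [343  62 298] y 50 z 249 310
scene 350 55 ymax pt [365  66 335] y 58 z 294 372
scene 370 22 ymax pt [370  61 362] y 28 z 362 429
scene 390 77 ymax pt [390  44 414] y -49 z 287 435
scene 410 248 ymax pt [411  -1 430] y -68 z 231 432
scene 430 290 ymax pt [436 -28 294] y -68 z 230 394
scene 450 44 ymax pt [456 -40 255] y -55 z 232 292
  arm r 0 n 3991 lat [-79 196] z [261 352 555]
  arm r 60 n 3641 lat [  1 191] z [272 489 625]
  arm r 120 n 2187 lat [ -8 146] z [372 530 712]
  arm r 180 n 358 lat [-11 147] z [510 570 707]
  arm r 240 n 127 lat [ 2 23] z [627 651 664]
  arm r 300 n 330 lat [ 3 22] z [584 620 645]
  arm r 360 n 479 lat [ 7 45] z [527 581 616]
  arm r 420 n 927 lat [ 5 52] z [317 534 585]
  arm r 480 n 1690 lat [-1 70] z [319 416 555]
  arm r 540 n 725 lat [ 2 89] z [279 461 537]
  arm r 600 n 168 lat [ 78 113] z [315 351 357]
top 310 29 ymax pt [328  62 262] y 50 z 230 262
top 330 41 ymax pt [345  70 302] y 55 z 256 315
top 350 46 ymax pt [367  72 363] y 63 z 310 378
top 370 87 ymax pt [372  70 376] y 30 z 376 428
top 390 116 ymax pt [390  46 419] y -43 z 293 437
top 410 225 ymax pt [411   0 428] y -65 z 231 432
top 430 72 ymax pt [433 -22 290] y -65 z 286 389
top 450 15 ymax pt [455 -37 251] y -50 z 251 292
  arm r 0 n 136 lat [-108  -42] z [260 262 276]
  arm r 60 n 18 lat [-40 -22] z [260 268 274]
  arm r 180 n 291 lat [-12  -7] z [698 746 796]
  arm r 240 n 2416 lat [-10  68] z [664 744 792]
  arm r 300 n 4017 lat [  2 126] z [639 704 734]
  arm r 360 n 3002 lat [  5 125] z [598 662 688]
  arm r 420 n 2889 lat [  4 123] z [356 602 642]
  arm r 480 n 2889 lat [ -1 122] z [351 548 593]
  arm r 540 n 1583 lat [ -1 123] z [505 548 561]
```

View pics/scene1.png

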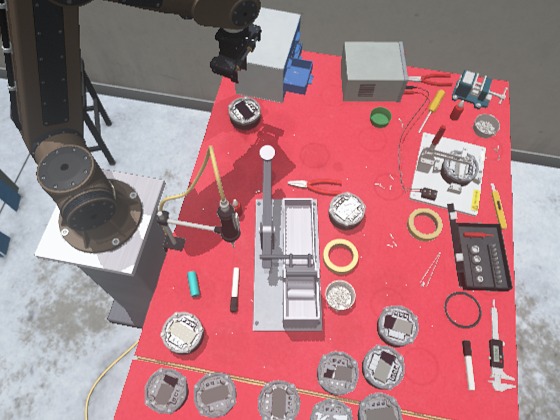

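The picture shows the gripper at about (232,60), with the hose tip at (212,150) and a clear path to the pad at (267,152). The forearm lies 0 to 125 mm to the left of the arm plane, so it passes the hose.

Request:
step_arm([
  {"slide": [-0.034, -0.034, 0], "roll": 0},
  {"slide": [-0.07, -0.07, 0.005], "roll": 0},
  {"slide": [-0.106, -0.106, 0.01], "roll": 0},
  {"slide": [-0.14, -0.14, 0.015], "roll": 0},
  {"slide": [-0.169, -0.169, 0.02], "roll": 0},
], fingers=0)

```text
t: 2.25
eef_pos: [474.4, 214.6, 214.6]
tcp_rot: [3.141, 0.0, 2.902]
ft_force: [0.4, 0.2, -0.3]
opening: 0.004
grip_force: 0.0
```

Run:
```python
from h import *
s=state();print(s["t"],s["eef_pos"],s["joints"],s["opening"],s["ft_force"])
for n in ("scene","top"):
    c=imaging.read_camera(n)
    im=c["color"][...,::-1]; cr=im[80:330,150:400] if n=="scene" else im[130:380,150:400]
    cv2.imwrite(f"pics/{n}2.png",cv2.resize(cr,(600,600),interpolation=cv2.INTER_CUBIC))
```

```text
2.25 [474.39583638 214.60094196 214.6347448 ] [ 2.97844127e-01  3.43131955e-01  1.81236705e+00  1.59663965e-04
  9.85616558e-01 -1.03305716e+00] 0.004288476268090309 [ 0.41880812  0.21514886 -0.26052618]
```

View pics/scene2.png

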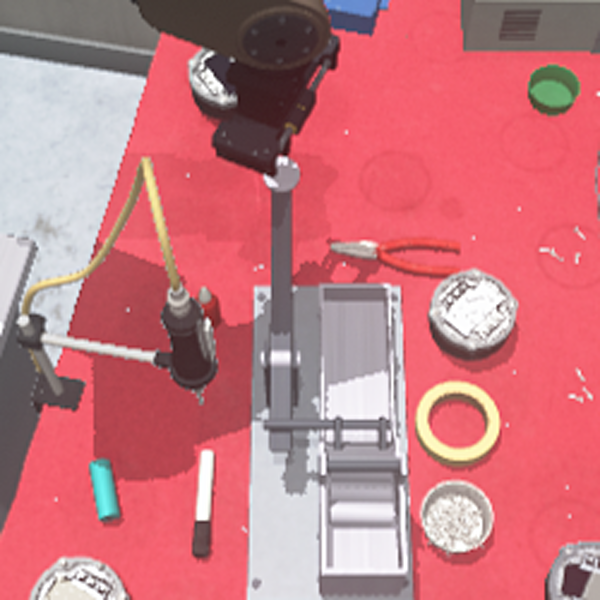

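The crop shows the shut fingers just above the pad at (280,172), and the forearm well clear of the hose tip at (147,160). Next I'll press.

Request:
step_arm([
  {"slide": [0, 0, 0.02], "roll": 0},
  {"slide": [0, 0, 0.03], "roll": 0},
  {"slide": [0, 0, 0.036], "roll": 0},
  {"slide": [0, 0, 0.044], "roll": 0},
  {"slide": [0, 0, 0.054], "roll": 0},
], fingers=0)

```text
t: 2.98
eef_pos: [474.0, 216.7, 161.2]
tcp_rot: [3.14, 0.002, 2.902]
ft_force: [-0.2, 1.6, 3.8]
opening: 0.001
grip_force: 1.9
```

Request:
step_arm([
  {"slide": [0, 0, 0.02], "roll": 0},
  {"slide": [0, 0, 0.042], "roll": 0},
  {"slide": [0, 0, 0.064], "roll": 0},
  {"slide": [0, 0, 0.084], "roll": 0},
  {"slide": [0, 0, 0.098], "roll": 0},
], fingers=0)

```text
t: 3.6
eef_pos: [473.8, 216.0, 62.2]
tcp_rot: [3.142, 0.0, 2.902]
ft_force: [-0.0, -1.1, 6.0]
opening: 0.006
grip_force: 2.7
```

Run:
```python
from h import *
s=state();print(s["t"],s["eef_pos"],s["ft_force"])
```

```text
3.6 [473.84539128 216.00584794  62.20627212] [-0.03515368 -1.0939426   5.99656299]
```

Almost at the stop. I'll press a little more, then hold.

Request:
step_arm([
  {"slide": [0, 0, 0.004], "roll": 0},
  {"slide": [0, 0, 0.005], "roll": 0},
  {"slide": [0, 0, 0.005], "roll": 0},
  {"slide": [0, 0, 0.005], "roll": 0},
  {"slide": [0, 0, 0.005], "roll": 0},
], fingers=0)

```text
t: 4.22
eef_pos: [473.9, 215.9, 58.2]
tcp_rot: [3.141, 0.001, 2.902]
ft_force: [-0.6, -1.0, 5.0]
opening: 0.008
grip_force: 2.4
```

Request:
step_arm([
  {"slide": [0, 0, 0], "roll": 0},
  {"slide": [0, 0, 0], "roll": 0},
  {"slide": [0, 0, 0], "roll": 0},
  {"slide": [0, 0, 0], "roll": 0},
  {"slide": [0, 0, 0], "roll": 0},
], fingers=0)

```text
t: 4.85
eef_pos: [473.8, 216.0, 58.2]
tcp_rot: [3.141, 0.001, 2.902]
ft_force: [-0.6, -0.8, 4.4]
opening: 0.006
grip_force: 2.4
```

Request:
step_arm([
  {"slide": [0, 0, 0], "roll": 0},
  {"slide": [0, 0, 0], "roll": 0},
  {"slide": [0, 0, 0], "roll": 0},
  {"slide": [0, 0, 0], "roll": 0},
  {"slide": [0, 0, 0], "roll": 0},
], fingers=0)

```text
t: 5.48
eef_pos: [473.8, 216.0, 58.2]
tcp_rot: [3.141, 0.001, 2.902]
ft_force: [-0.8, -0.6, 5.4]
opening: 0.003
grip_force: 2.4
```

Run:
```python
from h import *
s=state();print(s["t"],s["eef_pos"],s["ft_force"])
for n in ("scene","top"):
    c=imaging.read_camera(n)
    im=c["color"][...,::-1]; cr=im[140:340,200:400] if n=="scene" else im[130:330,220:420]
    cv2.imwrite(f"pics/{n}3.png",cv2.resize(cr,(600,600),interpolation=cv2.INTER_CUBIC))
    if n=="scene": a=cr
    for m in mark_of(n,"roller_0"): print(n,np.round(m["uv"]),round(m["confidence"],2),w(c,m["uv"]))
cv2.imwrite("pics/both3.png",cv2.resize(np.hstack([a,cr]),(800,400),interpolation=cv2.INTER_CUBIC))
```

```text
5.475 [473.8435712  215.95830982  58.24323286] [-0.81036105 -0.60076337  5.39523413]
scene [197. 283.] 0.75 [ 347.4 -155.8   14.4]
scene [297. 215.] 0.64 [588.   97.8  38.8]
scene [298. 222.] 0.51 [596.   73.9  41.8]
scene [299. 207.] 0.48 [589.5 124.2  38.1]
top [360. 299.] 0.68 [ 337.3 -151.5   25.3]
top [271. 209.] 0.63 [587.6 106.8  44.5]
top [317. 194.] 0.62 [618.2 -21.3 114. ]
top [259. 213.] 0.56 [575.5 142.9  39.6]
top [280. 208.] 0.47 [591.   80.5  45.9]
```

View pics/both3.png

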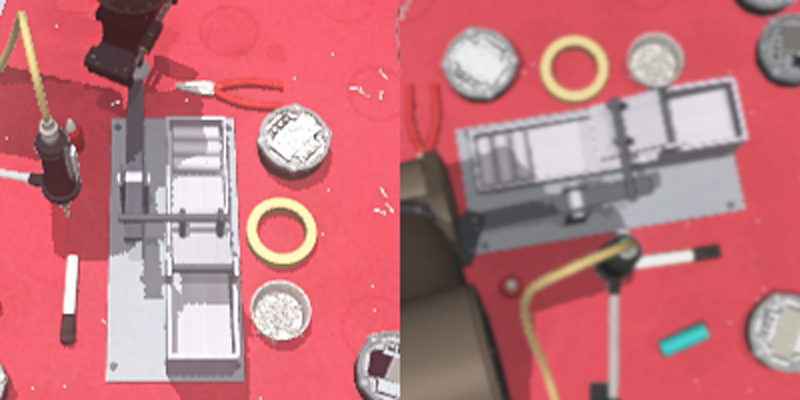

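All three rollers lie at the tray's left end (left half of the crop, about (197,130) to (197,165)), and the flap is open. Now I'll ease the lever up slowly.

Request:
step_arm([
  {"slide": [0, 0, -0.005], "roll": 0},
  {"slide": [0, 0, -0.013], "roll": 0},
  {"slide": [0, 0, -0.021], "roll": 0},
  {"slide": [0, 0, -0.029], "roll": 0},
  {"slide": [0, 0, -0.036], "roll": 0},
], fingers=0)

```text
t: 6.3
eef_pos: [473.8, 215.7, 94.3]
tcp_rot: [3.141, 0.0, 2.902]
ft_force: [0.1, 1.9, 2.1]
opening: 0.002
grip_force: 1.0
```

Request:
step_arm([
  {"slide": [0, 0, -0.008], "roll": 0},
  {"slide": [0, 0, -0.016], "roll": 0},
  {"slide": [0, 0, -0.024], "roll": 0},
  {"slide": [0, 0, -0.032], "roll": 0},
  {"slide": [0, 0, -0.04], "roll": 0},
], fingers=0)

```text
t: 6.92
eef_pos: [473.7, 215.5, 134.1]
tcp_rot: [-3.141, -0.0, 2.902]
ft_force: [1.0, -0.4, 1.0]
opening: 0.003
grip_force: 0.6
```

Request:
step_arm([
  {"slide": [0, 0, -0.008], "roll": 0},
  {"slide": [0, 0, -0.016], "roll": 0},
  {"slide": [0, 0, -0.023], "roll": 0},
  {"slide": [0, 0, -0.03], "roll": 0},
  {"slide": [0, 0, -0.036], "roll": 0},
], fingers=0)

```text
t: 7.55
eef_pos: [473.7, 215.7, 170.1]
tcp_rot: [3.141, 0.0, 2.902]
ft_force: [0.4, -0.0, -0.6]
opening: 0.009
grip_force: 0.4
```

Request:
step_arm([
  {"slide": [0, 0, -0.005], "roll": 0},
  {"slide": [0, 0, -0.01], "roll": 0},
  {"slide": [0, 0, -0.015], "roll": 0},
  {"slide": [0, 0, -0.02], "roll": 0},
  {"slide": [0, 0, -0.025], "roll": 0},
], fingers=0)

```text
t: 8.18
eef_pos: [473.7, 215.7, 194.9]
tcp_rot: [3.142, -0.0, 2.902]
ft_force: [0.4, 0.3, 0.3]
opening: 0.001
grip_force: 0.0
```

Request:
step_arm([
  {"slide": [0, 0, -0.02], "roll": 0},
  {"slide": [0.02, 0.02, -0.04], "roll": 0},
  {"slide": [0.05, 0.05, -0.05], "roll": 0},
  {"slide": [0.08, 0.08, -0.05], "roll": 0},
  {"slide": [0.1, 0.1, -0.05], "roll": 0},
], fingers=0)

```text
t: 8.8
eef_pos: [399.3, 337.8, 245.0]
tcp_rot: [3.141, 0.0, 2.903]
ft_force: [0.6, -0.5, 0.1]
opening: 0.001
grip_force: 0.0
```

Run:
```python
from h import *
s=state();print(s["t"],s["eef_pos"],s["ft_force"])
a=[]
for n in ("scene","top"):
    c=imaging.read_camera(n)
    im=c["color"][...,::-1]; a.append(im[140:340,200:400] if n=="scene" else im[130:330,220:420])
    for t in("roller_0","press_pad"):
      for m in mark_of(n,t): print(n,t,np.round(m["uv"]),round(m["confidence"],2),w(c,m["uv"]))
cv2.imwrite("pics/both4.png",cv2.resize(np.hstack(a),(800,400),interpolation=cv2.INTER_CUBIC))
```

```text
8.8 [399.34911742 337.84695573 245.00312358] [ 0.56005859 -0.53089185  0.12426033]
scene roller_0 [193. 283.] 0.75 [ 339.  -160.8   24.8]
scene roller_0 [295. 224.] 0.74 [587.5  66.7  38. ]
scene roller_0 [297. 207.] 0.59 [583.2 123.6  37.5]
scene roller_0 [296. 216.] 0.54 [587.8  92.4  38.1]
scene press_pad [267. 149.] 0.56 [476.3 218.  180.2]
top roller_0 [279. 209.] 0.67 [589.3  84.5  43.6]
top roller_0 [259. 212.] 0.59 [579.8 141.   39.3]
top roller_0 [362. 299.] 0.51 [ 338.  -158.2   26.1]
top roller_0 [268. 208.] 0.48 [592.8 114.9  39.8]
top press_pad [229. 237.] 0.7 [482.9 207.9 178.7]
top press_pad [280. 209.] 0.6 [589.1  80.7  45. ]
```

View pics/both4.png

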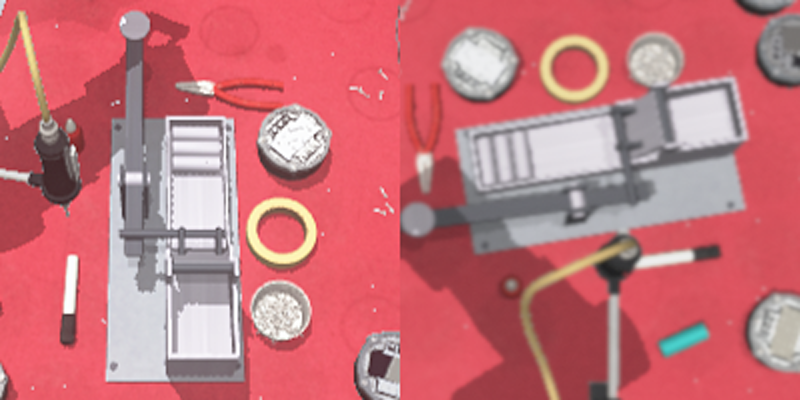

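The three rollers lie side by side in the tray at (197,150) in the left half, the flap is shut, the pad is back up at 180 mm at (133,25), and nothing else has moved.

```bash
python3 -c "
from h import *
print(env.job_done())"
```

```text
the job is handed in; nothing more can be done
None
```

I held the lever down until all three rollers ran out into the tray, then eased it back up; the last camera pictures show the flap shut and the lever at rest, and the job is handed in, though the hand-in call returned no verdict.

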